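# Shut the nail-studio steriliser and start it

### The arm

A 6-joint arm with a two-finger parallel gripper is mounted at the origin on the work surface. World frame = base frame: x ahead of the robot, y to its left, z up, the work surface at z = 0. Lengths are in m, angles in degrees, forces in N, time in s.
With the tool pointing down it reaches from about 0.3 to 0.75 m from the base axis. Payload 8.5 kg.
Tool frame: the origin (TCP) lies at the very end of the fingers, on their centre line; the grasp point (between the pads) lies 19 mm behind it (env.pinch_z is the distance from the TCP to the grasp point, in m); z points along the fingers, y is the line along which they close (so a half turn about z gives the same grasp; the last joint's range is limited). The gripper opens to 85 mm and grips with 20 to 120 N. Pads are 22 mm wide; open, the fingers measure 114 mm over their backs; the gripper's body (76 mm by 85 mm) begins 54 mm behind the grasp point. The pads swing forward as they close: fully open they stand 13 mm farther back than shut.
Start: joints at [52.408, 21.807, 74.336, -0, 83.858, -12.336], TCP at [0.235, 0.497, 0.231] pointing down, gripper open.
Joint ranges: [-178.18, 178.18], [-50.72, 133.34], [12.68, 142.11], [-81.47, 261.47], [9.98, 163.14], [-165.26, 165.26]. Speed limits (degrees/s): [136.94, 136.94, 180, 180, 180, 180].

### API

Orientations are given as a 3x3 rotation matrix whose columns are the frame's x, y, z axes.
In Python, from rig import env, viewer gives the robot as it stands.
- The arm moves only by the tool drive_tool, never from a script. Its argument "series" is a list of rows, each a list of 3 entries, a list of its own where there are three numbers: the shift along the tool's x, y, z in m, then the turn about the tool's z in degrees, then the finger opening in m, from 0 to 0.0854. A call has 1 to 20 rows; each row is the pose to reach, as a shift and turn from the pose commanded when the call began, along the tool's axes at that moment; what a row does not reach only later rows make up. A row lasts 1/10 s, in which the tool goes at most 50 mm and 8.59 degrees, less where a joint would pass 70% of its speed; a pose out of reach is approached as far as the arm can. A call with a gripper value outside its range is refused whole. The fingers move at their own pace and stop on an object; "newtons" is the grip in N (left out, the last holds). Time passes only in rows, so rows that repeat a pose let the fingers close. It gives the time, the measured TCP pose, the force, the opening and the grip force at its end, in the units of the state.
- env.observe(): the state, without advancing time (a new reading comes with each control period).
- viewer.get_image(name): name is "scene" or "top"; returns a dict with "img" (420x560x3 uint8, red, green, blue), "depth" (420x560 float32, m along the optical axis (not along the pixel's ray), 0 where there is no reading), "camera_matrix" (3x3 intrinsics, pixels), "rvec" (rotation vector, rad) and "tvec" (3), from world to camera coordinates, as OpenCV has them. Camera axes: x right, y down, z forward; pixel columns grow to the right and rows downward; lengths in m; the calibration is good to about 2 mm. A picture is of the moment at which its call begins.
- env.close_job(): hands the job in; it is judged then, once.
The state is a dict: "time_s": time; "q": joint angles; "qvel": joint speeds; "joint_efforts": joint torques, N m; "position": TCP position; "tool_rot": TCP orientation; "ft_force": force on the tool from outside, world axes, zero at the start; "wrist_torque": the same for the moment, N m; "grip_width": finger opening in m; "gripper_force": force on a finger pad.
Only numpy, scipy, OpenCV 4.12 (cv2) and the standard library are available. Lean on these libraries where they do the work, as an engineer would, in place of code of your own. Each camera call takes 0.05 s, during which the arm holds its last target. There are 200 camera calls.

### The job

Get the instrument steriliser running: push its door fully shut so that it clicks home on its catch and stays there by itself, then press the green start button on top and let it spring back up. Do not slam the door, and leave the bottles and other things on the table and on the steriliser standing where they are.

Things in the scene. Friction and masses are not known exactly. Their poses are not given: they have to be found in the camera images.
- steriliser: White box cabinet fixed on the table, 220 deep (its x) x 300 wide (its y) x 240 high. Origin: centre of its underside, on the table; its own -x is the front with the door, z up. The door opening is in the plane x = -110. On the roof lies a grey board with a tissue carton and the start button.
- board_edge (a point): Middle of the lower front edge of the grey roof board (280 x 310 x 16, underside 240 and top 256 above the table; axes as the steriliser's). The board juts out 45 mm in front of the face of the shut door, so whatever pushes the door home has to lean in under it.
- carton_top (a point): Top centre of a teal tissue carton, 90 (steriliser's x) x 200 (its y) x 50 high, fixed on the back of the roof board; its top is 306 above the table.
- door (a joint): Door angle, rad: 0 = shut and seated, grows as it opens outward, to 1.7. Moves freely, with slight friction; it does not shut itself. A sprung catch at the free edge resists from about 0.075 rad, is passed at about 0.03 rad and then draws the door to 0; at the mark this takes about 10 N. A door not pushed past it stays ajar.
- door_hinge (a point): On the vertical hinge axis at the steriliser's +y end (its x = -110, y = 140), in the plane of the door's inner face, 70 mm above the table. Turns with the door: own -y runs along the panel from hinge to free edge, own -x is the outward normal of the outer face, z up.
- door_grip (a point): On the grey grip strip, 12 wide and 8 proud of the outer face, 265 mm from the hinge, 85 to 205 above the table. The door: a white panel with dark blue window, 280 wide, 15 thick, from 20 to 230 above the table; shut, its outer face is at the steriliser's x = -125. Axes as for door_hinge.
- door_mark (a point): Centre of a round grey mark, 44 across, on the door's outer face: 190 mm from the hinge, 70 mm above the table; a good place to push. Axes as for door_hinge (own -x points out of the door, away from the cabinet when shut).
- start (a joint): Travel of the green start button, m: 0 = up, 0.006 = fully down; a spring returns it; fully down takes 5 N.
- start_top (a point): Centre of the top of the green button (round, 32 across) in a round grey housing 48 across, somewhere along the front part of the grey board, 278 above the table; it is pressed straight down.
- polish_red: Loose nail-polish bottle, red, black cap, 32 across, 80 high, on the table beside the hinge end of the steriliser, clear of the door's swing. Origin under its centre. Leave standing.
- polish_plum: Loose nail-polish bottle, plum, black cap, 32 across, 80 high, on the back part of the grey board, beside the carton's hinge end. Origin under its centre. Leave standing.
- polish_teal: Loose nail-polish bottle, teal, black cap, 32 across, 80 high, on the table. Origin under its centre. Leave standing.
- lotion: Loose orange lotion bottle, 60 across, 150 high, on the table. Origin under its centre. Leave standing.
- phone: Loose black phone lying on the table, 145 x 72 x 9. Leave alone.
- pen: Loose black pen lying on the table, 140 long, 11 thick. Leave alone.
- brush_cup: Loose clear cup, 76 across, 100 high, on the table. Origin under its centre. Leave standing.

How it is judged (in metres and radians):
On the way, in this order (a step that is already met when the one before it is completed fails the run):
1. the door is shut and seated on its catch (value of joint door below 0.015 rad), for 0.2 s.
2. the start button is pressed down while the door is seated (value of joint start above 0.004 m and value of joint door below 0.015 rad), for 0.05 s.
At the end, for the whole second after the job is handed in: The door is seated on its catch (within 0.015 rad of shut) and the start button, pressed at least 4 mm after the door seated, is up again (within 2 mm) (value of joint door below 0.015 rad and value of joint start below 0.002 m); the robot touches nothing.
It fails at once if the door is slammed (faster than 3 rad/s towards shut) (velocity of joint door below -3 rad/s).
It fails at once if a standing bottle or cup is moved by more than 30 mm or tipped by more than 0.5 rad (distance of any of polish_red, polish_plum, polish_teal, lotion, brush_cup from where it was at the start of the episode above 0.03 m or angle between any of polish_red, polish_plum, polish_teal, lotion, brush_cup's own z axis and vertical above 0.5 rad).
It fails at once if the phone or pen is moved by more than 30 mm (distance of any of phone, pen from where it was at the start of the episode above 0.03 m).
It also fails if it takes over 61 s, if anything falls off the work surface, if the arm or the gripper's body presses on something with over 40 N, if the wrist force passes 120 N, or if a joint passes its speed limit or range.

## Working session

There is one attempt and no reset: what is moved stays moved. The work goes in short steps, Python scripts to look and compute and a tool call to move; the robot and the scene stay as the last step left them, time stands still between calls to the robot, and variables do not carry over. Pictures are saved under pics/ and viewed, at most 10 in all, crops included, and the job is handed in when it is done.

Besides the shell and the picture viewer there is one more tool, called after "Request:" by a JSON object that holds its "method" and its "body". drive_tool: Moves the arm, as the interface text tells. Its arguments: {"type":"object","properties":{"series":{"type":"array"},"newtons":{"type":"number"}},"required":["series"]}

```bash
mkdir -p pics; ls; python3 - <<'E'
from rig import env, viewer
import cv2, numpy as np
for n in ("scene","top"):
    d=viewer.get_image(n); cv2.imwrite(f"pics/{n}0.png",d["img"][:,:,::-1]); np.savez(f"{n}0.npz",**d)
    R=cv2.Rodrigues(np.array(d["rvec"]))[0]; print(n,d["camera_matrix"],(-R.T@np.array(d["tvec"]).ravel()),R[2])
s=env.observe(); print(s["position"],s["tool_rot"],s["time_s"])
E
```

```text
pics
scene [[441.76800371   0.         276.39384691]
 [  0.         441.76800371 208.14275239]
 [  0.           0.           1.        ]] [ 0.26949981 -0.23685729  1.23654032] [ 0.26068056  0.12742772 -0.95697849]
top [[471.9350338    0.         276.33555972]
 [  0.         471.9350338  214.34606786]
 [  0.           0.           1.        ]] [ 0.36757821 -0.09130335  1.61438765] [ 0.13453532 -0.00379888 -0.99090152]
[0.23452445 0.49721435 0.23077811] [[-9.04412286e-01  4.26658901e-01 -7.74105738e-04]
 [ 4.26659523e-01  9.04411740e-01 -1.02793364e-03]
 [ 2.61533282e-04 -1.25995539e-03 -9.99999172e-01]] 0.1
```

View pics/scene0.png

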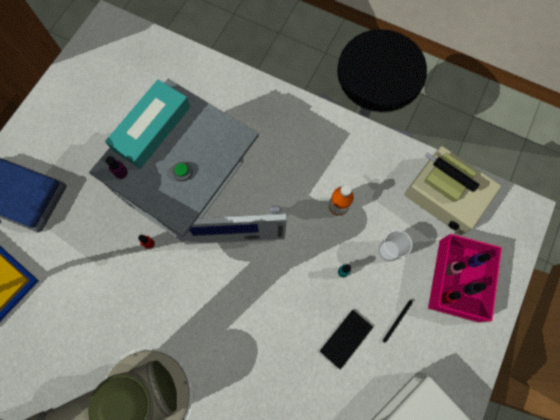

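View pics/top0.png

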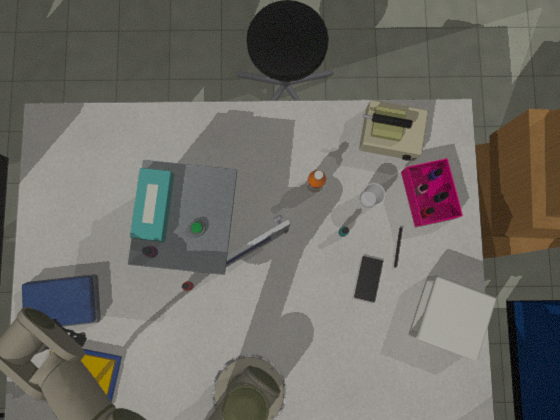

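The steriliser is at left with its front facing image right. The door is about 60° open, with its free edge at top px (288,222). The green button is at (197,228), the teal carton at (151,204), the red bottle at (187,286) and the plum bottle at (150,252). Next I'll turn these into positions from both views.

```bash
cat > h.py <<'E'
import numpy as np, cv2
class V:
    def __init__(s,d):
        s.img=np.array(d["img"]); s.dep=np.array(d["depth"]); s.K=np.array(d["camera_matrix"]); s.rv=np.array(d["rvec"],float).ravel(); s.t=np.array(d["tvec"],float).ravel()
        s.R=cv2.Rodrigues(s.rv)[0]; s.c=-s.R.T@s.t
    def ray(s,uv): return s.R.T@np.linalg.inv(s.K)@np.array([uv[0],uv[1],1.])
    def plane(s,uv,z): r=s.ray(uv); return s.c+r*(z-s.c[2])/r[2]
    def proj(s,p): return cv2.projectPoints(np.float64(p).reshape(-1,3),s.rv,s.t,s.K,None)[0].reshape(-1,2)
    def cloud(s):
        h,w=s.dep.shape; u,v=np.meshgrid(np.arange(w),np.arange(h))
        p=np.stack([(u-s.K[0,2])/s.K[0,0]*s.dep,(v-s.K[1,2])/s.K[1,1]*s.dep,s.dep],-1)
        return (p-s.t)@s.R
    def blob(s,lo,hi):
        m=cv2.inRange(cv2.cvtColor(s.img,cv2.COLOR_RGB2HSV),lo,hi)
        n,l,st,c=cv2.connectedComponentsWithStats(m); i=1+np.argmax(st[1:,4]); return c[i],l==i,st[i,4]
def tri(a,ua,b,ub):
    P=lambda v:v.K@np.c_[v.R,v.t]
    X=cv2.triangulatePoints(P(a),P(b),np.float64(ua).reshape(2,1),np.float64(ub).reshape(2,1)); return (X[:3]/X[3]).ravel()
E
python3 - <<'E'
from h import *
np.set_printoptions(precision=4,suppress=True)
a,b=V(np.load("scene0.npz")),V(np.load("top0.npz"))
for n,lo,hi in (("green",(50,120,40),(75,255,255)),("carton",(82,100,60),(95,255,255))):
    A,ma,na=a.blob(lo,hi);B,mb,nb=b.blob(lo,hi); print(n,A,B,na,nb,tri(a,A,b,B), a.plane(A,.278),b.plane(B,.278))
print("base px top",b.proj([[0,0,0],[0,0,.3],[.235,.497,.231],[.235,.497,.4]]))
for v in (a,b):
    P=v.cloud(); z=P[...,2]; reg=(P[...,1]>-.1)&(P[...,0]>.2)
    m=((abs(z-.256)<.005)&reg).astype(np.uint8)
    n,l,st,c=cv2.connectedComponentsWithStats(m); i=1+np.argmax(st[1:,4]); q=P[l==i][:,:2].astype(np.float32)
    print("board",cv2.minAreaRect(q),cv2.boxPoints(cv2.minAreaRect(q)),np.median(P[l==i][:,2]))
    m=(abs(z-.306)<.005)&reg; print("carton",cv2.minAreaRect(P[m][:,:2].astype(np.float32)))
    # door: points z in 0.2..0.235 near
    m=(z>.222)&(z<.236)&(P[...,1]<.25)&(P[...,1]>-.15)&(P[...,0]>.3)&(P[...,0]<.8)
    print("door",m.sum(),cv2.boxPoints(cv2.minAreaRect(P[m][:,:2].astype(np.float32))) if m.sum()>3 else 0)
for n,uv,zz in (("red",(187,285),.08),("plum",(150,250),.336),("teal",(344,230),.08),("lotion",(318,174),.15),("cup",(372,192),.1)):
    print(n,b.plane(uv,zz))
E
```

```text
green [180.9789 169.0423] [196.407  227.1977] 142 86 [0.5145 0.1312 0.2797] [0.515  0.1318 0.278 ] [0.5147 0.1315 0.278 ]
carton [149.3145 123.6801] [150.9274 204.7385] 2951 1721 [0.5832 0.2639 0.2698] [0.5818 0.2589 0.278 ] [0.5808 0.2624 0.278 ]
base px top [[248.7114 391.7061]
 [242.4121 418.5867]
 [ 70.2385 327.5727]
 [ 41.2234 334.5266]]
board ((0.5510299205780029, 0.1761443167924881), (0.2821372449398041, 0.3105693459510803), 83.45639038085938) [[0.3807 0.0537]
 [0.6892 0.0183]
 [0.7214 0.2986]
 [0.4128 0.334 ]] 0.25524900087182784
carton ((0.5569092035293579, 0.26042792201042175), (0.09259690344333649, 0.24652662873268127), 83.40055847167969)
door 606 [[ 0.4175  0.0541]
 [ 0.5289 -0.1367]
 [ 0.5434 -0.1282]
 [ 0.432   0.0626]]
board ((0.5507078170776367, 0.17519286274909973), (0.280036985874176, 0.30991771817207336), 83.38623046875) [[0.3807 0.054 ]
 [0.6885 0.0183]
 [0.7208 0.2964]
 [0.4129 0.3321]] 0.25583018200854213
carton ((0.434021532535553, 0.31424784660339355), (0.13313427567481995, 0.5232945680618286), 68.60830688476562)
door 374 [[ 0.4221  0.0473]
 [ 0.5287 -0.138 ]
 [ 0.5424 -0.1301]
 [ 0.4357  0.0551]]
red [0.3499 0.1926 0.08  ]
plum [0.4477 0.2465 0.336 ]
teal [ 0.5218 -0.3177  0.08  ]
lotion [ 0.6939 -0.2304  0.15  ]
cup [ 0.6432 -0.4099  0.1   ]
```

Request:
{"method": "drive_tool", "body": {"series": [[[0.0,0,-0.05],0,0],[[0.04,0,-0.1],0,0],[[0.08,-0.01,-0.15],0,0],[[0.12,-0.02,-0.17],0,0],[[0.16,-0.03,-0.17],0,0],[[0.18,-0.03,-0.17],0,0],[[0.18,-0.03,-0.17],0,0],[[0.18,-0.03,-0.17],0,0]]}}

```text
time_s: 0.9
position: [0.0588, 0.5471, 0.4008]
tool_rot: [[-0.905, 0.426, -0.0], [0.426, 0.905, -0.001], [-0.0, -0.001, -1.0]]
ft_force: [-0.2, 0.3, -0.0]
grip_width: -0.0002
gripper_force: 0.0
```

Request:
{"method": "drive_tool", "body": {"series": [[[0,0,0],-8,0],[[0,0,0],-16,0],[[0,0,0],-18.7,0],[[0,0,0],-18.7,0]]}}

```text
time_s: 1.3
position: [0.0604, 0.5468, 0.4008]
tool_rot: [[-0.993, 0.116, -0.0], [0.116, 0.993, -0.001], [0.0, -0.001, -1.0]]
ft_force: [0.5, -0.4, -0.2]
grip_width: -0.0
gripper_force: 0.0
```

Request:
{"method": "drive_tool", "body": {"series": [[[0,0.05,0],0,0],[[0,0.1,0],0,0],[[0,0.15,0],0,0],[[0,0.2,0],0,0],[[0,0.25,0],0,0],[[0,0.3,0],0,0],[[0,0.35,0],0,0],[[0,0.35,0],0,0],[[0,0.35,0],0,0]]}}

```text
time_s: 2.2
position: [0.0839, 0.7568, 0.3321]
tool_rot: [[-0.993, 0.115, 0.003], [0.115, 0.993, 0.03], [-0.0, 0.03, -1.0]]
ft_force: [-0.7, 0.1, 0.4]
grip_width: 0.0001
gripper_force: 0.0
```

Request:
{"method": "drive_tool", "body": {"series": [[[0,1.0,-0.5],0,0],[[0,1.0,-0.5],0,0],[[0,1.0,-0.5],0,0],[[0,1.0,-0.5],0,0],[[0,1.0,-0.5],0,0],[[0,1.0,-0.5],0,0],[[0,1.0,-0.5],0,0],[[0,1.0,-0.5],0,0],[[0,1.0,-0.5],0,0],[[0,1.0,-0.5],0,0]]}}

```text
time_s: 3.2
position: [0.0866, 0.7726, 0.318]
tool_rot: [[-0.993, 0.114, 0.006], [0.114, 0.992, 0.058], [0.0, 0.059, -0.998]]
ft_force: [-0.1, 0.0, 0.2]
grip_width: -0.0
gripper_force: 0.0
```

```bash
python3 - <<'E'
from rig import env
import numpy as np
print(np.round(env.observe()["q"],2))
E
```

```text
[ 74.74  47.7   12.74   0.58 116.24  -8.44]
```

Request:
{"method": "drive_tool", "body": {"series": [[[0,1.0,0],0,0],[[0,1.0,0],0,0],[[0,1.0,0],0,0]]}}

```text
time_s: 3.5
position: [0.0909, 0.8073, 0.2666]
tool_rot: [[-0.993, 0.114, 0.009], [0.114, 0.99, 0.085], [0.0, 0.086, -0.996]]
ft_force: [0.3, 0.1, 0.8]
grip_width: 0.0002
gripper_force: 0.0
```

Request:
{"method": "drive_tool", "body": {"series": [[[0,1.0,0],0,0]]}}

```text
time_s: 3.6
position: [0.0925, 0.8206, 0.2527]
tool_rot: [[-0.993, 0.114, 0.012], [0.114, 0.987, 0.11], [0.001, 0.111, -0.994]]
ft_force: [1.2, 1.0, 0.1]
grip_width: 0.0
gripper_force: 0.0
```

Request:
{"method": "drive_tool", "body": {"series": [[[0,0.1,-0.2],0,0],[[0,0.1,-0.2],0,0]]}}

```text
time_s: 3.8
position: [0.0901, 0.7973, 0.3104]
tool_rot: [[-0.993, 0.113, 0.014], [0.114, 0.984, 0.134], [0.001, 0.134, -0.991]]
ft_force: [0.2, 1.2, 1.4]
grip_width: 0.0001
gripper_force: 0.0
```

Request:
{"method": "drive_tool", "body": {"series": [[[0,0.1,0.2],0,0],[[0,0.1,0.2],0,0]]}}

```text
time_s: 4.0
position: [0.0951, 0.8424, 0.2254]
tool_rot: [[-0.993, 0.113, 0.017], [0.114, 0.983, 0.145], [-0.0, 0.146, -0.989]]
ft_force: [0.6, 0.7, -1.0]
grip_width: 0.0003
gripper_force: 0.0
```

Request:
{"method": "drive_tool", "body": {"series": [[[0,1.0,-1.0],0,0]]}}

```text
time_s: 4.1
position: [0.0948, 0.8378, 0.2276]
tool_rot: [[-0.993, 0.114, 0.011], [0.114, 0.984, 0.137], [0.005, 0.138, -0.99]]
ft_force: [0.5, -0.1, -5.0]
grip_width: -0.0003
gripper_force: 0.0
```

Request:
{"method": "drive_tool", "body": {"series": [[[0,1.0,-1.0],0,0]]}}

```text
time_s: 4.2
position: [0.0944, 0.8333, 0.2701]
tool_rot: [[-0.993, 0.112, 0.02], [0.114, 0.976, 0.186], [0.001, 0.187, -0.982]]
ft_force: [0.1, 0.3, 1.7]
grip_width: -0.0001
gripper_force: 0.0
```

Request:
{"method": "drive_tool", "body": {"series": [[[0,1.0,-0.7],0,0]]}}

```text
time_s: 4.3
position: [0.0938, 0.8308, 0.2958]
tool_rot: [[-0.993, 0.111, 0.026], [0.114, 0.968, 0.223], [-0.0, 0.224, -0.975]]
ft_force: [0.1, -0.7, 0.8]
grip_width: 0.0002
gripper_force: 0.0
```

Request:
{"method": "drive_tool", "body": {"series": [[[0,1.0,-0.7],0,0]]}}

```text
time_s: 4.4
position: [0.0937, 0.829, 0.3131]
tool_rot: [[-0.993, 0.11, 0.029], [0.114, 0.962, 0.249], [-0.0, 0.251, -0.968]]
ft_force: [-0.6, -0.7, -0.1]
grip_width: 0.0001
gripper_force: 0.0
```

Request:
{"method": "drive_tool", "body": {"series": [[[0,1.0,-0.7],0,0]]}}

```text
time_s: 4.5
position: [0.0936, 0.827, 0.329]
tool_rot: [[-0.993, 0.11, 0.031], [0.114, 0.955, 0.273], [-0.0, 0.275, -0.961]]
ft_force: [0.3, -0.1, 0.2]
grip_width: 0.0
gripper_force: 0.0
```

Request:
{"method": "drive_tool", "body": {"series": [[[0,1.0,-0.7],0,0]]}}

```text
time_s: 4.6
position: [0.0935, 0.8245, 0.3452]
tool_rot: [[-0.993, 0.109, 0.034], [0.114, 0.948, 0.297], [0.0, 0.298, -0.954]]
ft_force: [0.5, 0.1, -0.5]
grip_width: -0.0
gripper_force: 0.0
```

Request:
{"method": "drive_tool", "body": {"series": [[[0,1.0,-0.5],0,0]]}}

```text
time_s: 4.7
position: [0.0937, 0.8252, 0.3571]
tool_rot: [[-0.993, 0.108, 0.037], [0.114, 0.94, 0.322], [0.0, 0.325, -0.946]]
ft_force: [-1.0, -0.0, 0.3]
grip_width: 0.0005
gripper_force: 0.0
```

Request:
{"method": "drive_tool", "body": {"series": [[[0,1.0,-0.5],0,0]]}}

```text
time_s: 4.8
position: [0.0938, 0.8258, 0.3681]
tool_rot: [[-0.993, 0.107, 0.039], [0.114, 0.931, 0.347], [0.001, 0.349, -0.937]]
ft_force: [0.5, -0.1, 0.4]
grip_width: 0.0
gripper_force: 0.0
```

Request:
{"method": "drive_tool", "body": {"series": [[[0,1.0,-0.5],0,0]]}}

```text
time_s: 4.9
position: [0.0939, 0.8256, 0.3807]
tool_rot: [[-0.993, 0.106, 0.042], [0.114, 0.922, 0.371], [0.001, 0.374, -0.928]]
ft_force: [0.2, 0.4, -0.2]
grip_width: 0.0004
gripper_force: 0.0
```

Request:
{"method": "drive_tool", "body": {"series": [[[0,1.0,-0.5],0,0]]}}

```text
time_s: 5.0
position: [0.0939, 0.8246, 0.3944]
tool_rot: [[-0.993, 0.105, 0.045], [0.114, 0.911, 0.396], [0.001, 0.399, -0.917]]
ft_force: [-0.2, -0.3, 0.7]
grip_width: -0.0
gripper_force: 0.0
```

Request:
{"method": "drive_tool", "body": {"series": [[[0,1.0,-0.5],0,0]]}}

```text
time_s: 5.1
position: [0.0937, 0.823, 0.4088]
tool_rot: [[-0.993, 0.104, 0.048], [0.114, 0.9, 0.421], [0.001, 0.424, -0.906]]
ft_force: [-0.0, -0.1, 0.6]
grip_width: -0.0003
gripper_force: 0.0
```

Request:
{"method": "drive_tool", "body": {"series": [[[0,1.0,-0.5],0,0]]}}

```text
time_s: 5.2
position: [0.0935, 0.8208, 0.4235]
tool_rot: [[-0.993, 0.102, 0.05], [0.114, 0.888, 0.445], [0.001, 0.448, -0.894]]
ft_force: [-0.2, 0.4, 0.4]
grip_width: 0.0003
gripper_force: 0.0
```

Request:
{"method": "drive_tool", "body": {"series": [[[0,1.0,-0.4],0,0]]}}

```text
time_s: 5.3
position: [0.0935, 0.8205, 0.4362]
tool_rot: [[-0.993, 0.101, 0.053], [0.114, 0.875, 0.471], [0.001, 0.474, -0.881]]
ft_force: [-0.2, -0.0, 0.2]
grip_width: -0.0001
gripper_force: 0.0
```

Request:
{"method": "drive_tool", "body": {"series": [[[0,1.0,-0.4],0,0]]}}

```text
time_s: 5.4
position: [0.0935, 0.8199, 0.448]
tool_rot: [[-0.993, 0.099, 0.056], [0.114, 0.862, 0.494], [0.001, 0.497, -0.868]]
ft_force: [-0.4, -0.1, 0.1]
grip_width: 0.0
gripper_force: 0.0
```

Request:
{"method": "drive_tool", "body": {"series": [[[0,1.0,-0.4],0,0]]}}

```text
time_s: 5.5
position: [0.0934, 0.8186, 0.4607]
tool_rot: [[-0.993, 0.098, 0.058], [0.114, 0.848, 0.517], [0.001, 0.52, -0.854]]
ft_force: [-0.1, -0.4, -0.3]
grip_width: -0.0
gripper_force: 0.0
```

Request:
{"method": "drive_tool", "body": {"series": [[[0,1.0,-0.4],0,0]]}}

```text
time_s: 5.6
position: [0.0932, 0.8166, 0.4744]
tool_rot: [[-0.993, 0.096, 0.061], [0.114, 0.834, 0.54], [0.001, 0.544, -0.839]]
ft_force: [0.3, 0.0, 1.0]
grip_width: -0.0002
gripper_force: 0.0
```

Request:
{"method": "drive_tool", "body": {"series": [[[0,1.0,-0.4],0,0]]}}

```text
time_s: 5.7
position: [0.093, 0.8141, 0.4887]
tool_rot: [[-0.993, 0.094, 0.064], [0.114, 0.818, 0.563], [0.001, 0.567, -0.824]]
ft_force: [0.0, -0.6, -0.0]
grip_width: -0.0003
gripper_force: 0.0
```

Request:
{"method": "drive_tool", "body": {"series": [[[0,1.0,-0.4],0,0]]}}

```text
time_s: 5.8
position: [0.0926, 0.8108, 0.5033]
tool_rot: [[-0.993, 0.093, 0.066], [0.114, 0.802, 0.586], [0.001, 0.589, -0.808]]
ft_force: [0.3, -0.0, -0.7]
grip_width: -0.0005
gripper_force: 0.0
```

Request:
{"method": "drive_tool", "body": {"series": [[[0,1.0,-0.4],0,0]]}}

```text
time_s: 5.9
position: [0.0922, 0.807, 0.5182]
tool_rot: [[-0.993, 0.091, 0.069], [0.114, 0.786, 0.608], [0.001, 0.611, -0.791]]
ft_force: [-0.1, 0.5, 0.0]
grip_width: 0.0
gripper_force: 0.0
```

```bash
cat >> h.py <<'E'
def rel(*pts):
    from rig import env
    s=env.observe(); p=np.array(s["position"]); R=np.array(s["tool_rot"])
    print("q",np.round(s["q"],1),"p",np.round(p,4))
    for w in pts: print(w,np.round(R.T@(np.array(w)-p),3).tolist())
E
python3 -c "
from h import *
rel((.2,.65,.5),(.35,.5,.48),(.45,.3,.46),(.45,.1,.45),(.42,-.1,.4),(.42,-.1,.2))"
```

```text
q [73.1 35.7 12.7  6.4 94.3 -7.7] p [0.0922 0.807  0.5182]
(0.2, 0.65, 0.5) [-0.125, -0.125, -0.074]
(0.35, 0.5, 0.48) [-0.291, -0.241, -0.139]
(0.45, 0.3, 0.46) [-0.413, -0.402, -0.237]
(0.45, 0.1, 0.45) [-0.436, -0.565, -0.351]
(0.42, -0.1, 0.4) [-0.429, -0.756, -0.435]
(0.42, -0.1, 0.2) [-0.429, -0.878, -0.277]
```

Request:
{"method": "drive_tool", "body": {"series": [[[-0.125,-0.125,-0.074],0,0],[[-0.125,-0.125,-0.074],0,0],[[-0.125,-0.125,-0.074],0,0],[[-0.125,-0.125,-0.074],0,0],[[-0.29,-0.24,-0.14],0,0],[[-0.29,-0.24,-0.14],0,0],[[-0.29,-0.24,-0.14],0,0],[[-0.29,-0.24,-0.14],0,0],[[-0.29,-0.24,-0.14],0,0],[[-0.413,-0.4,-0.237],0,0],[[-0.413,-0.4,-0.237],0,0],[[-0.413,-0.4,-0.237],0,0],[[-0.413,-0.4,-0.237],0,0],[[-0.413,-0.4,-0.237],0,0],[[-0.413,-0.4,-0.237],0,0]]}}

```text
time_s: 7.4
position: [0.4515, 0.2997, 0.4603]
tool_rot: [[-0.993, 0.094, 0.071], [0.118, 0.787, 0.605], [0.001, 0.609, -0.793]]
ft_force: [0.1, 0.0, -0.6]
grip_width: -0.0
gripper_force: 0.0
```

```bash
python3 -c "
from h import *
rel((.45,.1,.45),(.42,-.1,.4),(.42,-.12,.2))
from rig import env; print(np.round(env.observe()['tool_rot'],3))"
```

```text
q [  3.5   8.1  65.2  37.2  97.2 -71.7] p [0.4515 0.2997 0.4603]
(0.45, 0.1, 0.45) [-0.022, -0.164, -0.113]
(0.42, -0.1, 0.4) [-0.016, -0.354, -0.196]
(0.42, -0.12, 0.2) [-0.019, -0.492, -0.05]
[[-0.993  0.094  0.071]
 [ 0.118  0.787  0.605]
 [ 0.001  0.609 -0.793]]
```

Request:
{"method": "drive_tool", "body": {"series": [[[-0.02,-0.164,-0.113],0,0],[[-0.02,-0.164,-0.113],0,0],[[-0.02,-0.164,-0.113],0,0],[[-0.02,-0.164,-0.113],0,0],[[-0.016,-0.354,-0.196],0,0],[[-0.016,-0.354,-0.196],0,0],[[-0.016,-0.354,-0.196],0,0],[[-0.016,-0.354,-0.196],0,0],[[-0.016,-0.354,-0.196],0,0],[[-0.019,-0.492,-0.05],0,0],[[-0.019,-0.492,-0.05],0,0],[[-0.019,-0.492,-0.05],0,0],[[-0.019,-0.492,-0.05],0,0],[[-0.019,-0.492,-0.05],0,0],[[-0.019,-0.492,-0.05],0,0]]}}

```text
time_s: 8.9
position: [0.4214, -0.1176, 0.2018]
tool_rot: [[-0.994, 0.09, 0.069], [0.113, 0.788, 0.606], [0.0, 0.609, -0.793]]
ft_force: [-0.1, -0.1, 0.7]
grip_width: 0.0001
gripper_force: 0.0
```

```bash
python3 - <<'E'
from h import *
from rig import viewer,env
d=viewer.get_image("scene"); cv2.imwrite("pics/s1.png",d["img"][:,:,::-1])
h=np.array([.4028,.1117]); P=[]
# push arc: mark contact point, tcp offset 0.015 off outer face
for th in np.r_[0.93:0:-.1]:
    a=np.deg2rad(-6.55)-th; u=np.array([np.cos(a),np.sin(a)]); n=np.array([u[1],-u[0]])
    P.append(tuple(np.round([*(h+.19*u+.028*n),.065],3)))
rel((.42,-.12,.065),*P)
print(np.round(env.observe()["tool_rot"],3))
E
```

```text
q [ -48.1   20.3   91.7   27.2   94.4 -136. ] p [ 0.4217 -0.118   0.2025]
(0.42, -0.12, 0.065) [0.002, -0.085, 0.108]
(np.float64(0.474), np.float64(-0.067), np.float64(0.065)) [-0.046, -0.039, 0.144]
(np.float64(0.492), np.float64(-0.059), np.float64(0.065)) [-0.063, -0.031, 0.15]
(np.float64(0.508), np.float64(-0.049), np.float64(0.065)) [-0.078, -0.022, 0.157]
(np.float64(0.524), np.float64(-0.038), np.float64(0.065)) [-0.092, -0.011, 0.165]
(np.float64(0.538), np.float64(-0.025), np.float64(0.065)) [-0.105, 0.0, 0.173]
(np.float64(0.551), np.float64(-0.011), np.float64(0.065)) [-0.116, 0.012, 0.183]
(np.float64(0.562), np.float64(0.005), np.float64(0.065)) [-0.125, 0.026, 0.193]
(np.float64(0.572), np.float64(0.021), np.float64(0.065)) [-0.133, 0.039, 0.204]
(np.float64(0.58), np.float64(0.039), np.float64(0.065)) [-0.139, 0.054, 0.215]
(np.float64(0.587), np.float64(0.057), np.float64(0.065)) [-0.144, 0.069, 0.226]
[[-0.994  0.088  0.07 ]
 [ 0.113  0.789  0.604]
 [-0.002  0.608 -0.794]]
```

View pics/s1.png

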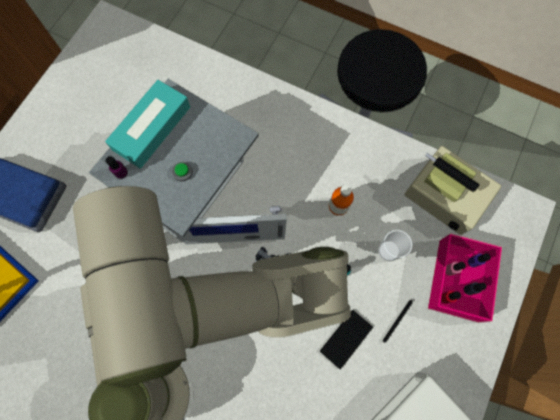

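The picture shows the hand beside the door on its outer side, at about px (262,255), with every bottle still standing. Next I'll lower it and sweep the door gently.

Request:
{"method": "drive_tool", "body": {"series": [[[0.002,-0.042,0.054],0,0],[[0.002,-0.085,0.108],0,0],[[0.002,-0.085,0.108],0,0],[[-0.02,-0.065,0.124],0,0],[[-0.035,-0.05,0.134],0,0],[[-0.046,-0.039,0.144],0,0],[[-0.054,-0.035,0.147],0,0],[[-0.063,-0.031,0.15],0,0],[[-0.07,-0.027,0.153],0,0],[[-0.078,-0.022,0.157],0,0],[[-0.085,-0.016,0.161],0,0],[[-0.092,-0.011,0.165],0,0],[[-0.098,-0.005,0.169],0,0],[[-0.105,0.0,0.173],0,0],[[-0.11,0.006,0.178],0,0],[[-0.116,0.012,0.183],0,0],[[-0.116,0.012,0.183],0,0]]}}

```text
time_s: 10.65
position: [0.55, -0.0101, 0.0624]
tool_rot: [[-0.994, 0.09, 0.068], [0.113, 0.788, 0.606], [0.001, 0.61, -0.793]]
ft_force: [0.1, -0.6, -0.2]
grip_width: -0.0003
gripper_force: 0.0
```

```bash
python3 - <<'E'
from h import *
from rig import viewer,env
d=viewer.get_image("scene"); cv2.imwrite("pics/s2.png",d["img"][:,:,::-1])
v=V(d);P=v.cloud();z=P[...,2];m=(z>.222)&(z<.236)&(P[...,1]<.1)&(P[...,1]>-.15)&(P[...,0]>.35)&(P[...,0]<.8)
print(m.sum(),cv2.boxPoints(cv2.minAreaRect(P[m][:,:2].astype(np.float32))))
rel((.562,.005,.065),(.572,.021,.065),(.58,.039,.065),(.587,.057,.065),(.589,.070,.065),(.59,.08,.065))
E
```

```text
431 [[ 0.4793774   0.04746052]
 [ 0.63378996 -0.04619283]
 [ 0.6425594  -0.03173405]
 [ 0.48814684  0.06191931]]
q [ -29.5   37.2   89.4   35.7   73.8 -129.6] p [ 0.5497 -0.0106  0.0624]
(0.562, 0.005, 0.065) [-0.01, 0.015, 0.008]
(0.572, 0.021, 0.065) [-0.019, 0.028, 0.019]
(0.58, 0.039, 0.065) [-0.025, 0.043, 0.03]
(0.587, 0.057, 0.065) [-0.029, 0.058, 0.041]
(0.589, 0.07, 0.065) [-0.03, 0.069, 0.049]
(0.59, 0.08, 0.065) [-0.03, 0.077, 0.055]
```

View pics/s2.png

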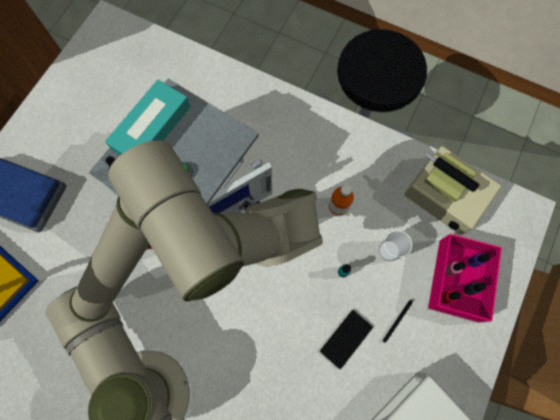

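The door has swung to about 0.43 rad, with its free edge at px (270,180), and nothing else has been disturbed. I'll continue towards the catch.

Request:
{"method": "drive_tool", "body": {"series": [[[-0.005,0.007,0.004],0,0],[[-0.01,0.015,0.008],0,0],[[-0.015,0.022,0.014],0,0],[[-0.019,0.028,0.019],0,0],[[-0.022,0.035,0.024],0,0],[[-0.025,0.043,0.03],0,0],[[-0.027,0.046,0.033],0,0],[[-0.028,0.05,0.036],0,0],[[-0.028,0.053,0.038],0,0],[[-0.028,0.053,0.038],0,0]]}}

```text
time_s: 11.7
position: [0.5847, 0.0508, 0.0647]
tool_rot: [[-0.994, 0.091, 0.068], [0.114, 0.787, 0.606], [0.001, 0.61, -0.793]]
ft_force: [0.2, -1.0, 0.2]
grip_width: -0.0001
gripper_force: 0.0
```

Request:
{"method": "drive_tool", "body": {"series": [[[0,0.002,0.001],0,0],[[0,0.003,0.002],0,0],[[0,0.005,0.003],0,0],[[0,0.005,0.003],0,0]]}}

```text
time_s: 12.1
position: [0.5854, 0.0564, 0.0653]
tool_rot: [[-0.993, 0.091, 0.069], [0.114, 0.787, 0.606], [0.001, 0.61, -0.793]]
ft_force: [-0.6, 0.5, -0.4]
grip_width: 0.0001
gripper_force: 0.0
```

Request:
{"method": "drive_tool", "body": {"series": [[[0,0.002,0.001],0,0],[[0,0.003,0.002],0,0],[[0,0.005,0.003],0,0],[[0,0.005,0.003],0,0]]}}

```text
time_s: 12.5
position: [0.5865, 0.0609, 0.0655]
tool_rot: [[-0.993, 0.091, 0.07], [0.115, 0.789, 0.604], [0.0, 0.608, -0.794]]
ft_force: [0.6, -6.0, -2.0]
grip_width: 0.0
gripper_force: 2.9
```

Now the catch is resisting at 6 N. I'll keep pressing in small steps.

Request:
{"method": "drive_tool", "body": {"series": [[[0,0.001,0.001],0,0],[[0,0.002,0.002],0,0],[[0,0.003,0.002],0,0],[[0,0.003,0.002],0,0]]}}

```text
time_s: 12.9
position: [0.5866, 0.0656, 0.0663]
tool_rot: [[-0.993, 0.091, 0.069], [0.114, 0.787, 0.606], [0.001, 0.61, -0.793]]
ft_force: [0.2, -1.5, -0.6]
grip_width: -0.0
gripper_force: 0.6
```

Request:
{"method": "drive_tool", "body": {"series": [[[0,0.001,0.001],0,0],[[0,0.002,0.002],0,0],[[0,0.003,0.002],0,0],[[0,0.003,0.002],0,0]]}}

```text
time_s: 13.3
position: [0.5868, 0.0695, 0.0665]
tool_rot: [[-0.994, 0.091, 0.068], [0.113, 0.787, 0.606], [0.001, 0.61, -0.793]]
ft_force: [0.7, 0.1, -0.7]
grip_width: 0.0
gripper_force: 0.0
```

Request:
{"method": "drive_tool", "body": {"series": [[[0,0.001,0.001],0,0],[[0,0.002,0.002],0,0],[[0,0.003,0.002],0,0],[[0,0.003,0.002],0,0]]}}

```text
time_s: 13.7
position: [0.5873, 0.072, 0.0662]
tool_rot: [[-0.993, 0.091, 0.068], [0.114, 0.789, 0.604], [0.001, 0.608, -0.794]]
ft_force: [-1.8, -4.7, -1.4]
grip_width: -0.0001
gripper_force: 2.5
```

Request:
{"method": "drive_tool", "body": {"series": [[[0,0.001,0.001],0,0],[[0,0.002,0.001],0,0],[[0,0.002,0.001],0,0]]}}

```text
time_s: 14.0
position: [0.5874, 0.0724, 0.0663]
tool_rot: [[-0.993, 0.092, 0.069], [0.115, 0.79, 0.602], [0.001, 0.606, -0.796]]
ft_force: [-5.2, -15.9, -0.5]
grip_width: 0.0002
gripper_force: 8.2
```

```bash
python3 -c "
from h import *
rel((.58,-.08,.066),(.56,-.08,.4),(.515,.14,.4),(.515,.14,.32))"
```

```text
q [ -20.    38.    86.1   38.6   70.8 -121.4] p [0.5874 0.0724 0.0663]
(0.58, -0.08, 0.066) [-0.01, -0.121, -0.092]
(0.56, -0.08, 0.4) [0.01, 0.079, -0.359]
(0.515, 0.14, 0.4) [0.08, 0.249, -0.23]
(0.515, 0.14, 0.32) [0.08, 0.2, -0.166]
```

Request:
{"method": "drive_tool", "body": {"series": [[[-0.003,-0.03,-0.023],0,0],[[-0.01,-0.12,-0.092],0,0],[[-0.01,-0.12,-0.092],0,0],[[-0.01,-0.12,-0.092],0,0],[[-0.01,-0.12,-0.092],0,0],[[0.01,0.079,-0.359],0,0],[[0.01,0.079,-0.359],0,0],[[0.01,0.079,-0.359],0,0],[[0.01,0.079,-0.359],0,0],[[0.01,0.079,-0.359],0,0],[[0.01,0.079,-0.359],0,0],[[0.01,0.079,-0.359],0,0],[[0.01,0.079,-0.359],0,0]]}}

```text
time_s: 15.3
position: [0.5602, -0.077, 0.4044]
tool_rot: [[-0.994, 0.084, 0.073], [0.111, 0.79, 0.603], [-0.007, 0.607, -0.795]]
ft_force: [0.2, 0.3, 0.2]
grip_width: 0.0003
gripper_force: 0.0
```

```bash
python3 - <<'E'
from h import *
from rig import viewer
a,b=[V(viewer.get_image(n)) for n in("scene","top")]
cv2.imwrite("pics/s3.png",cv2.resize(a.img[60:300,60:380,::-1],None,fx=2,fy=2))
for v in(a,b):
    c,m,n=v.blob((50,120,40),(75,255,255)); print(n,c,v.plane(c,.278))
rel((.515,.14,.4),(.515,.14,.32))
E
```

```text
143 [181.06293706 169.13286713] [0.51490968 0.13147641 0.278     ]
85 [196.41176471 227.25882353] [0.51448745 0.13145354 0.278     ]
q [ -34.8   23.5   53.1   37.3  117.8 -104.7] p [ 0.5601 -0.0774  0.3997]
(0.515, 0.14, 0.4) [0.069, 0.167, 0.129]
(0.515, 0.14, 0.32) [0.069, 0.119, 0.192]
```

View pics/s3.png

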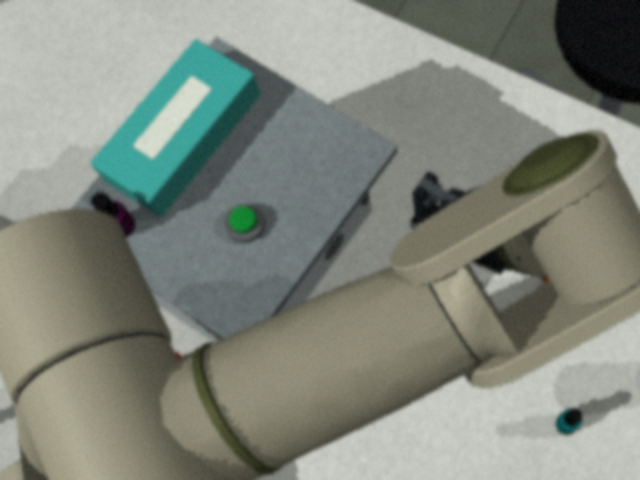

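The door is tucked under the board, with only its lower front visible at crop px (340,240). The button is clear at (243,219) and the plum bottle is standing at (115,212). Now I'll move to the button.

Request:
{"method": "drive_tool", "body": {"series": [[[0.069,0.167,0.129],0,0],[[0.069,0.167,0.129],0,0],[[0.069,0.167,0.129],0,0],[[0.069,0.167,0.129],0,0],[[0.069,0.167,0.129],0,0],[[0.069,0.167,0.129],0,0],[[0.069,0.143,0.16],0,0],[[0.069,0.119,0.192],0,0],[[0.069,0.119,0.192],0,0]]}}

```text
time_s: 16.3
position: [0.514, 0.1387, 0.315]
tool_rot: [[-0.993, 0.098, 0.059], [0.114, 0.786, 0.608], [0.013, 0.61, -0.792]]
ft_force: [0.3, -0.5, 0.4]
grip_width: 0.0004
gripper_force: 0.0
```

```bash
python3 -c "
from h import *
rel((.515,.14,.3),(.515,.14,.294),(.515,.14,.289),(.515,.14,.284),(.515,.14,.28))"
```

```text
q [-15.7  15.4  78.9  37.   92.7 -99.4] p [0.514  0.1387 0.315 ]
(0.515, 0.14, 0.3) [-0.001, -0.008, 0.013]
(0.515, 0.14, 0.294) [-0.001, -0.012, 0.018]
(0.515, 0.14, 0.289) [-0.001, -0.015, 0.021]
(0.515, 0.14, 0.284) [-0.001, -0.018, 0.025]
(0.515, 0.14, 0.28) [-0.001, -0.02, 0.029]
```

Request:
{"method": "drive_tool", "body": {"series": [[[0,-0.004,0.006],0,0],[[-0.001,-0.008,0.013],0,0],[[-0.001,-0.01,0.016],0,0],[[-0.001,-0.012,0.018],0,0],[[-0.001,-0.015,0.021],0,0],[[-0.001,-0.015,0.021],0,0]]}}

```text
time_s: 16.9
position: [0.5167, 0.1394, 0.2942]
tool_rot: [[-0.993, 0.091, 0.068], [0.114, 0.787, 0.606], [0.001, 0.61, -0.793]]
ft_force: [0.6, 0.2, 0.4]
grip_width: 0.0004
gripper_force: 0.0
```

Request:
{"method": "drive_tool", "body": {"series": [[[0,-0.0012,0.0016],0,0],[[0,-0.0024,0.0032],0,0],[[0,-0.0024,0.0032],0,0]]}}

```text
time_s: 17.2
position: [0.5167, 0.1395, 0.2903]
tool_rot: [[-0.993, 0.091, 0.068], [0.114, 0.787, 0.606], [0.001, 0.61, -0.793]]
ft_force: [-0.3, 0.2, 0.1]
grip_width: 0.0001
gripper_force: 0.0
```

Request:
{"method": "drive_tool", "body": {"series": [[[0,-0.0012,0.0016],0,0],[[0,-0.0018,0.0024],0,0],[[0,-0.0018,0.0024],0,0]]}}

```text
time_s: 17.5
position: [0.5167, 0.1395, 0.2873]
tool_rot: [[-0.993, 0.091, 0.068], [0.114, 0.787, 0.606], [0.001, 0.61, -0.793]]
ft_force: [0.1, 0.3, 0.4]
grip_width: -0.0001
gripper_force: 0.0
```

Request:
{"method": "drive_tool", "body": {"series": [[[0,-0.0012,0.0016],0,0],[[0,-0.0024,0.0032],0,0],[[0,-0.0024,0.0032],0,0]]}}

```text
time_s: 17.8
position: [0.5166, 0.1396, 0.2831]
tool_rot: [[-0.993, 0.091, 0.068], [0.114, 0.787, 0.606], [0.002, 0.61, -0.793]]
ft_force: [0.7, 0.6, -0.3]
grip_width: 0.0
gripper_force: 0.0
```

Request:
{"method": "drive_tool", "body": {"series": [[[0,-0.0012,0.0016],0,0],[[0,-0.0018,0.0024],0,0],[[0,-0.0018,0.0024],0,0]]}}

```text
time_s: 18.1
position: [0.5168, 0.1396, 0.2806]
tool_rot: [[-0.993, 0.091, 0.069], [0.114, 0.787, 0.606], [0.001, 0.61, -0.793]]
ft_force: [0.4, -1.1, 1.8]
grip_width: -0.0002
gripper_force: 1.0
```

Request:
{"method": "drive_tool", "body": {"series": [[[0,-0.0012,0.0016],0,0],[[0,-0.0024,0.0032],0,0],[[0,-0.0024,0.0032],0,0]]}}

```text
time_s: 18.4
position: [0.5168, 0.1396, 0.2765]
tool_rot: [[-0.993, 0.091, 0.069], [0.114, 0.787, 0.606], [0.001, 0.61, -0.793]]
ft_force: [-0.4, -0.8, 4.7]
grip_width: 0.0003
gripper_force: 2.2
```

Request:
{"method": "drive_tool", "body": {"series": [[[0,-0.0012,0.0016],0,0],[[0,-0.0018,0.0024],0,0],[[0,-0.0018,0.0024],0,0]]}}

```text
time_s: 18.7
position: [0.517, 0.1397, 0.2751]
tool_rot: [[-0.994, 0.089, 0.071], [0.114, 0.787, 0.606], [-0.002, 0.61, -0.792]]
ft_force: [-3.9, -4.5, 13.7]
grip_width: -0.0001
gripper_force: 7.4
```

The button is bottomed at 13.7 N, well past the 5 N needed. I'll lift straight up and clear away.

Request:
{"method": "drive_tool", "body": {"series": [[[0,0.012,-0.016],0,0],[[0,0.03,-0.04],0,0],[[0,0.06,-0.08],0,0],[[0,0.085,-0.11],0,0],[[0,0.085,-0.11],0,0],[[0,0.02,-0.16],0,0],[[0,0.02,-0.16],0,0],[[0,-0.03,-0.2],0,0],[[0,-0.03,-0.2],0,0],[[0,-0.03,-0.2],0,0],[[0,-0.03,-0.2],0,0]]}}

```text
time_s: 19.8
position: [0.5003, -0.0045, 0.4131]
tool_rot: [[-0.993, 0.092, 0.068], [0.114, 0.787, 0.606], [0.002, 0.61, -0.792]]
ft_force: [-0.0, 0.3, 0.0]
grip_width: -0.0
gripper_force: 0.0
```

```bash
python3 - <<'E'
from h import *
from rig import viewer
a,b=[V(viewer.get_image(n)) for n in("scene","top")]
cv2.imwrite("pics/s4.png",np.hstack([a.img[60:300,60:460],b.img[120:360,100:500]])[:,:,::-1])
A,B=[v.blob((50,120,40),(75,255,255))[0] for v in(a,b)]; print(tri(a,A,b,B))
for v in(a,b):
    P=v.cloud();z=P[...,2];m=(z>.2)&(z<.236)&(P[...,1]<.07)&(P[...,1]>-.06)&(P[...,0]>.4)&(P[...,0]<.7); print("door pts",m.sum())
E
```

```text
[0.51459528 0.13117864 0.27940294]
door pts 0
door pts 0
```

View pics/s4.png

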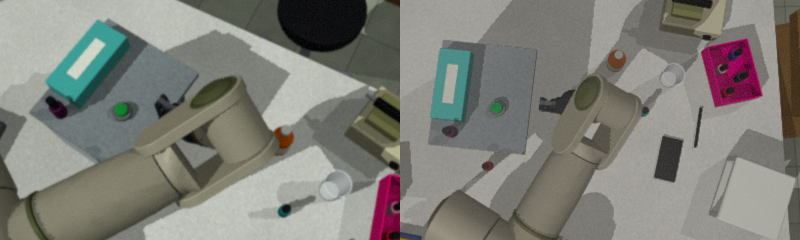

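The button is back up at z 0.279, the door is hidden under the board (shut), all the bottles are standing and the robot is clear. Handing in.

```bash
python3 -c "
from rig import env
print(env.close_job())"
```

```text
the job is handed in; nothing more can be done
None
```

I pushed the door home past its catch, pressed the start button fully and let it spring back, left the bottles and cup standing, and handed the job in at about 20 s; the hand-in returned no verdict. To lean in under the board, I tilted the tool about 38° by commanding poses past the arm's reach, because the moves have no tilt of their own.

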